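# Point out the odd sample tube and log it

## Task

One capped tube in the white rack is longer than the rest and does not belong there. Point it out to the overhead camera: bring the fingertips just above its cap, a finger's breadth or two, without touching any tube, and stay there for about two seconds; point closely at no other tube. Then press the larger button on the grey log box right down and let it come up again, leaving the small button and everything else alone.

Things in the scene. Friction and masses are not known exactly. Their poses are not given: they have to be found in the camera images.
- rack: white foam tube rack, a block 100 x 240 x 55 mm tall with ten square holes 45 mm deep in 2 rows of 5 (44 mm apart both ways; rows run along its y axis); fixed to the table on either the left or the right of the log box. Two holes are empty. Origin: centre of its underside, z up.
- long_tube: the long tube: a clear capped sample tube 130 mm long (the others are 100 mm), 17 mm thick, with a red screw cap 22 mm wide and 18 mm high, standing loose in a hole of the rack, its top 140 mm above the table, 30 mm higher than the other caps; its cap looks like theirs. Origin: centre of its underside, z along the tube to the cap.
- long_top (a point): centre of the top of the long tube's cap
- log_box: grey log box 90 x 140 x 40 mm tall, fixed to the table, with two grey round push buttons on top: a large one (36 mm across) toward its +y end and a small one (18 mm across) toward its -y end, 76 mm apart. Origin: centre of its underside.
- big_button_top (a point): centre of the top face of the large button; it is pressed straight down
- big_button (a joint): travel of the large button in m: 0 up, 0.006 fully down; a spring returns it; fully down takes 4 N
- small_button (a joint): travel of the small button in m: 0 up, 0.006 fully down; not to be pressed
- tube1: ordinary capped sample tube 100 mm long, 17 mm thick, red cap 22 mm wide, standing loose in the rack with its top 110 mm above the table. Origin: centre of its underside, z along the tube to the cap.
- tube2: ordinary capped sample tube 100 mm long, 17 mm thick, red cap 22 mm wide, standing loose in the rack with its top 110 mm above the table. Origin: centre of its underside, z along the tube to the cap.
- tube3: ordinary capped sample tube 100 mm long, 17 mm thick, red cap 22 mm wide, standing loose in the rack with its top 110 mm above the table. Origin: centre of its underside, z along the tube to the cap.
- tube4: ordinary capped sample tube 100 mm long, 17 mm thick, red cap 22 mm wide, standing loose in the rack with its top 110 mm above the table. Origin: centre of its underside, z along the tube to the cap.
- tube5: ordinary capped sample tube 100 mm long, 17 mm thick, red cap 22 mm wide, standing loose in the rack with its top 110 mm above the table. Origin: centre of its underside, z along the tube to the cap.
- tube6: ordinary capped sample tube 100 mm long, 17 mm thick, red cap 22 mm wide, standing loose in the rack with its top 110 mm above the table. Origin: centre of its underside, z along the tube to the cap.
- tube7: ordinary capped sample tube 100 mm long, 17 mm thick, red cap 22 mm wide, standing loose in the rack with its top 110 mm above the table. Origin: centre of its underside, z along the tube to the cap.
- jar: amber screw jar, 50 mm across, 70 mm tall; a bystander. Origin: centre of its underside.
- beaker: open glass beaker, 72 mm across the rim, 90 mm tall; a bystander. Origin: centre of its underside.
- spray_bottle: white bottle, 66 mm across, 170 mm tall; a bystander. Origin: centre of its underside.
- carton: brown cardboard carton, 70 x 110 x 60 mm tall; a bystander. Origin: centre of its underside.
- timer: flat white bench timer, 55 x 65 x 20 mm tall; a bystander. Origin: centre of its underside.
- marker: marker pen lying down, 132 mm long, 14 mm thick; a bystander. Origin: centre of its underside.

How it is judged:
On the way, in this order (a step that is already met when the one before it is completed fails the run):
1. the fingertips dwell just above the long tube's cap, without contact, for at least 1.5 s (horizontal distance between the grasp point and long_top below 0.018 m and z of the grasp point in the frame of long_tube between 0.145 and 0.194 m and contact force between each of the fingers, the arm and long_tube below 0.2 N), for 1.5 s.
2. the large button is pressed down (at least 4.5 of 6 mm) (value of joint big_button above 0.0045 m), for 0.05 s.
At the end, for the whole second after the job is handed in: Both buttons are up (within 2 mm), every tube stands in its hole (moved under 12 mm, tilted under 0.12 rad), the long one at rest, and the other things are within 20 mm of where they were (value of joint each of big_button, small_button below 0.002 m and linear speed of long_tube below 0.02 m/s and distance of each of long_tube, tube1, tube2, tube3, tube4, tube5, tube6, tube7 from where it was at the start of the episode below 0.012 m and angle between each of long_tube, tube1, tube2, tube3, tube4, tube5, tube6, tube7's own z axis and vertical below 0.12 rad and distance of each of jar, beaker, spray_bottle, carton, timer, marker from where it was at the start of the episode below 0.02 m); the robot touches nothing.
It fails at once if the robot touches a tube (over 0.2 N) (contact force between any of the fingers, the arm and long_tube above 0.2 N or contact force between any of the fingers, the arm and tube1 above 0.2 N or contact force between any of the fingers, the arm and tube2 above 0.2 N or contact force between any of the fingers, the arm and tube3 above 0.2 N or contact force between any of the fingers, the arm and tube4 above 0.2 N or contact force between any of the fingers, the arm and tube5 above 0.2 N or contact force between any of the fingers, the arm and tube6 above 0.2 N or contact force between any of the fingers, the arm and tube7 above 0.2 N).
It fails at once if a tube is lifted or shoved (moved over 15 mm) (distance of any of long_tube, tube1, tube2, tube3, tube4, tube5, tube6, tube7 from where it was at the start of the episode above 0.015 m).
It fails at once if the fingertips point at an ordinary tube (over its cap, within 14 mm sideways and about 25 mm above) ((horizontal distance between the grasp point and tube1 below 0.014 m and z of the grasp point in the frame of tube1 below 0.145 m) or (horizontal distance between the grasp point and tube2 below 0.014 m and z of the grasp point in the frame of tube2 below 0.145 m) or (horizontal distance between the grasp point and tube3 below 0.014 m and z of the grasp point in the frame of tube3 below 0.145 m) or (horizontal distance between the grasp point and tube4 below 0.014 m and z of the grasp point in the frame of tube4 below 0.145 m) or (horizontal distance between the grasp point and tube5 below 0.014 m and z of the grasp point in the frame of tube5 below 0.145 m) or (horizontal distance between the grasp point and tube6 below 0.014 m and z of the grasp point in the frame of tube6 below 0.145 m) or (horizontal distance between the grasp point and tube7 below 0.014 m and z of the grasp point in the frame of tube7 below 0.145 m)).
It fails at once if the small button is pressed (over 3 mm) (value of joint small_button above 0.003 m).
It fails at once if a bystander is moved over 20 mm (distance of any of jar, beaker, spray_bottle, carton, timer, marker from where it was at the start of the episode above 0.02 m).
It also fails if it takes over 43 s, if anything falls off the work surface, if the arm or the gripper's body presses on something with over 40 N, if the wrist force passes 120 N, or if a joint passes its speed limit or range.

## Robot

A 7-joint arm with a two-finger parallel gripper is mounted at the origin on the work surface. World frame = base frame: x ahead of the robot, y to its left, z up, the work surface at z = 0. Lengths are in m, angles in rad, forces in N, time in s.
With the tool pointing down it reaches from about 0.425 to 0.925 m from the base axis. Payload 6.8 kg.
Tool frame: the origin (TCP) lies midway between the tips of the shut fingers; the grasp point (between the pads) lies 19 mm behind it; z points along the fingers, y is the direction in which the jaws open and shut (so a half turn about z gives the same grasp; the last joint's range is limited). The gripper opens to 88 mm and grips with 3 to 60 N. Pads are 20 mm wide; open, the fingers measure 115 mm over their backs; the gripper's body (75 mm by 178 mm) begins 61 mm behind the grasp point.
Start: joints at [-1.353, 0.477, 0.022, 1.555, -0.011, 1.109, -0.083], TCP at [0.216, 0.64, 0.223] pointing down, gripper open.
Joint ranges: [-2.96, 2.96], [-0.34, 2.1], [-1.41, 1.46], [0.24, 2.44], [-1.37, 4.51], [0.17, 1.92], [-2.96, 2.96]. Speed limits (rad/s): [2.39, 2.39, 3.14, 3.14, 3.14, 3.14, 3.14].

## Interface

Orientations are given as a unit quaternion [x, y, z, w].
In Python, from bench import ctrl gives the robot as it stands. The module is installed in compiled form; this text tells all that it offers.
- The arm moves only by the tool play_rows, never from a script. Its argument "commands" is a list that holds one entry, the list of rows, each a list of 7 numbers: the turn, a rotation vector about the world's x, y, z in degrees, then the shift along the world's x, y, z in cm, then the opening in per cent of the stroke, from 0 (shut) to 100 (fully open). A call has 1 to 8 rows; each row is the pose to reach, as a shift and turn from the pose commanded when the call began; what a row does not reach only later rows make up. A row lasts 1/12 s, in which the tool goes at most 41.7 mm and 7.16 degrees, less where a joint would pass 70% of its speed; a pose out of reach is approached as far as the arm can. A call with a gripper value outside its range is refused whole. The fingers move at their own pace and stop on an object; "newtons" is the grip in N (left out, the last holds). Time passes only in rows, so rows that repeat a pose let the fingers close. It gives the time, the measured TCP pose, the force and the opening at its end, in the units of the state.
- ctrl.get_state(): the state, without advancing time (a new reading comes with each control period).
- ctrl.capture(name): name is "side" or "top" or "wrist"; returns (picture, depth): 480x640x3 uint8, red, green, blue; 480x640 float32, m along the optical axis (not along the pixel's ray), 0 where there is no reading.
- ctrl.camera_model(name): a dict with "intrinsics" (3x3 intrinsics, pixels), "origin" and "attitude" of the camera in the world. Camera axes: x right, y down, z forward; pixel columns grow to the right and rows downward; lengths in m; the calibration is good to about 2 mm. A picture is of the moment at which its call begins: read the wrist's pose just before it. camera_model takes no time and is no camera call; for the wrist camera it gives the pose at the moment of the call.
- ctrl.sign_off(): hands the job in, once; it reports no verdict.
The state is a dict: "time_s": time; "qpos": joint angles; "qd": joint speeds; "joint_torque": joint torques, N m; "tool_pos": TCP position; "orientation": TCP orientation; "ft_force": force on the tool from outside, world axes, zero at the start; "torque": the same for the moment, N m; "grip_width": opening from 0.0 (shut) to 1.0 (fully open).
Only numpy, scipy, OpenCV 4.12 (cv2) and the standard library are available. Lean on these libraries where they do the work, as an engineer would, in place of code of your own. Each camera call takes 0.05 s, during which the arm holds its last target. There are 200 camera calls.

## Working session

There is one attempt and no reset: what is moved stays moved. The work goes in short steps, Python scripts to look and compute and a tool call to move; the robot and the scene stay as the last step left them, time stands still between calls to the robot, and variables do not carry over. Pictures are saved under pics/ and viewed, about 8 in all and at most 12, crops included, and the job is handed in when it is done.

Besides the shell and the picture viewer there is one more tool, called after "Call:" as name(argument=value, ...) on one line, values as JSON. play_rows: Moves the arm, as the interface text tells. Its arguments: {"type":"object","properties":{"commands":{"type":"array"},"newtons":{"type":"number"}},"required":["commands"]}

```bash
mkdir -p pics
cat > h.py <<'E'
import numpy as np, cv2
from scipy.spatial.transform import Rotation as R
from bench import ctrl
def att(m):
    a=np.array(m["attitude"],float)
    return a if a.shape==(3,3) else R.from_quat(a).as_matrix()
def cloud(m,d):
    K=np.array(m["intrinsics"]);v,u=np.mgrid[:480,:640]
    p=np.stack([(u-K[0,2])/K[0,0]*d,(v-K[1,2])/K[1,1]*d,d],-1)
    return p@att(m).T+np.array(m["origin"])
def shot(n):
    m=ctrl.camera_model(n);i,d=ctrl.capture(n);return m,i,d,cloud(m,d)
E
python3 - <<'E'
from h import *
s=ctrl.get_state();print(s)
for n in ("top","side"):
    m,i,d,P=shot(n);print(n,m)
    cv2.imwrite(f"pics/{n}0.png",i[...,::-1]);np.savez(f"{n}0.npz",i=i,d=d,P=P)
    h=cv2.cvtColor(i,cv2.COLOR_RGB2HSV)
    k=(((h[...,0]<8)|(h[...,0]>172))&(h[...,1]>120)&(h[...,2]>60)).astype(np.uint8)
    N,L,st,c=cv2.connectedComponentsWithStats(k)
    for j in range(1,N):
        if st[j,4]>15:
            q=P[(L==j)&(d>0)]; z=np.percentile(q[:,2],90) if len(q) else 0
            t=q[q[:,2]>z-.004] if len(q) else q
            print(c[j].round(),st[j],z.round(4) if len(q) else None,t.mean(0).round(4) if len(q) else None)
E
```

```text
{'time_s': 0.0, 'qpos': array([-1.35309725,  0.47777939,  0.02234811,  1.55642123, -0.01147952,
        1.10929141, -0.0830872 ]), 'qd': array([ 1.35027745e-03, -2.87561655e-04,  1.25057370e-03,  9.04735152e-05,
        1.24942960e-03, -1.05140761e-03,  1.04988582e-03]), 'joint_torque': array([ 5.13432060e-04, -5.82842195e+01,  1.53516322e+00, -2.72604078e+01,
       -5.42329880e-02,  1.69981801e-02,  1.45663671e-04]), 'tool_pos': array([0.21588078, 0.63892722, 0.22170854]), 'orientation': array([ 1.62162011e-01,  9.86763750e-01, -8.82926924e-04, -6.77362726e-05]), 'ft_force': array([ 0.25859482, -0.11011241,  0.29294932]), 'torque': array([-0.01394055, -0.02401988,  0.03156607]), 'grip_width': 1.0040662628658008}
top {'intrinsics': array([[496.47577957,   0.        , 316.03091305],
       [  0.        , 496.47577957, 246.30862684],
       [  0.        ,   0.        ,   1.        ]]), 'origin': array([ 0.44906498, -0.01766656,  1.20619983]), 'attitude': array([ 0.71111761, -0.70137493,  0.03066097, -0.03801116])}
[257. 230.] [252 226  10   9  65] 0.1125 [0.5916 0.1277 0.1109]
[237. 2
[... 426 characters left out ...]
.2943 0.1106]
side {'intrinsics': array([[603.82256238,   0.        , 329.70577798],
       [  0.        , 603.82256238, 242.91995965],
       [  0.        ,   0.        ,   1.        ]]), 'origin': array([0.38665444, 0.86671201, 0.6494847 ]), 'attitude': array([-0.07134998,  0.86348156, -0.49677207,  0.05026209])}
[313. 288.] [307 281  13  15 149] 0.1406 [0.5505 0.1278 0.1395]
[284. 313.] [277 297  15  33 335] 0.1107 [0.5899 0.1579 0.1097]
[312. 331.] [304 313  15  37 373] 0.1106 [0.5402 0.1931 0.1095]
[277. 361.] [270 352  15  19 209] 0.1106 [0.574  0.2638 0.1094]
[274. 383.] [266 374  16  20 246] 0.1106 [0.5672 0.3067 0.1095]
[308. 384.] [300 375  16  19 229] 0.1106 [0.5241 0.3008 0.1096]
```

View pics/top0.png

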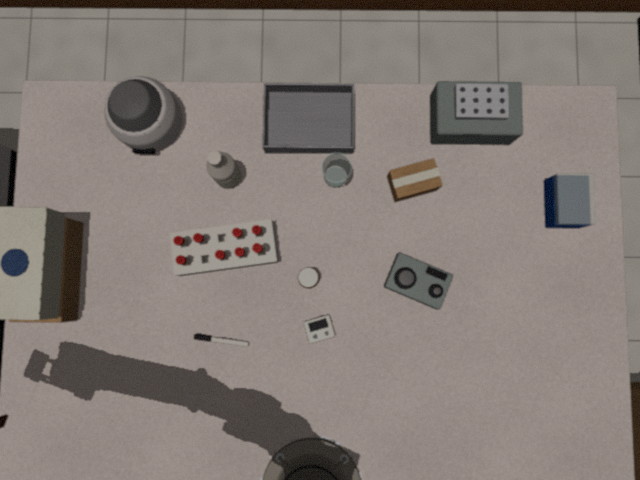

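View pics/side0.png

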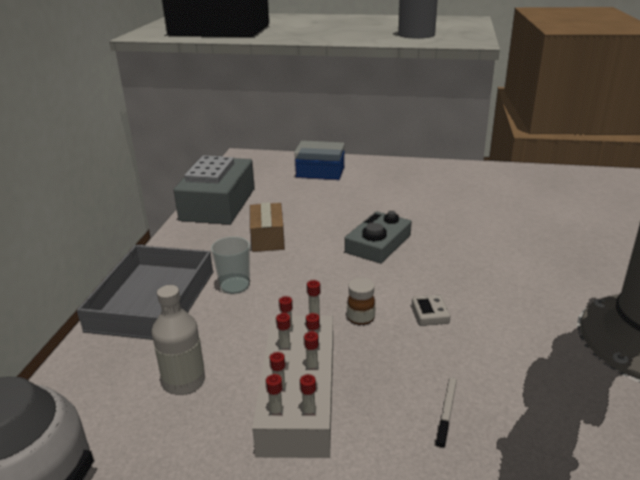

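Top view: rack at (225,247) with eight red caps, arm stretched along the lower left; log box at (419,280) with the big button near (405,278) and the small one near (436,291). The side view shows the long tube's cap at (313,288), the one at the rack's end nearest the jar. Measuring the button next.

Run:
```python
from h import *
z=np.load("top0.npz");i,P=z["i"],z["P"]
m=ctrl.camera_model("top");K=np.array(m["intrinsics"]);
g=cv2.cvtColor(i,cv2.COLOR_RGB2GRAY)[245:315,375:465]
H=P[245:315,375:465,2]
print(np.percentile(H,[5,50,80,90,95,99]).round(4))
def ray(u,v,h):
    r=att(m)@np.array([(u-K[0,2])/K[0,0],(v-K[1,2])/K[1,1],1]);o=np.array(m["origin"]);return o+r*(h-o[2])/r[2]
for lo in (.044,.047,.05):
    N,L,st,c=cv2.connectedComponentsWithStats((H>lo).astype(np.uint8))
    for j in range(1,N):
        if st[j,4]>12:
            hh=np.median(H[L==j]);print(lo,st[j],(c[j]+[375,245]).round(1),hh.round(4),ray(*(c[j]+[375,245]),hh).round(4))
N,L,st,c=cv2.connectedComponentsWithStats(((g<55)).astype(np.uint8))
for j in range(1,N):
    if st[j,4]>30: print('dark',st[j],(c[j]+[375,245]).round(1),ray(*(c[j]+[375,245]),.05).round(4))
cv2.imwrite("pics/box.png",cv2.resize(i[235:325,365:475,::-1],None,fx=6,fy=6,interpolation=cv2.INTER_CUBIC))
```

```text
[-0.0027  0.0026  0.0412  0.0453  0.0551  0.0652]
0.044 [ 20  22  23  23 398] [405.6 277.8] 0.0563 [ 0.4908 -0.2127  0.0563]
0.044 [ 52  39  17  14 176] [435.8 290.6] 0.0538 [ 0.4623 -0.2827  0.0538]
0.047 [ 20  22  22  22 391] [405.6 277.8] 0.0566 [ 0.4909 -0.2126  0.0566]
0.047 [ 54  39  15  14 170] [436.  290.6] 0.0539 [ 0.4622 -0.2831  0.0539]
0.05 [ 20  22  22  22 366] [405.6 277.6] 0.0584 [ 0.4911 -0.2125  0.0584]
0.05 [ 54  39  15  14 158] [435.9 290.7] 0.0542 [ 0.4621 -0.2828  0.0542]
dark [ 19  22  22  22 191] [404.1 277.7] [ 0.4911 -0.2103  0.05  ]
dark [ 51  22  21  13 143] [436.1 273.1] [ 0.503  -0.2846  0.05  ]
dark [ 54  39  14  14 117] [434.9 290.2] [ 0.4632 -0.2815  0.05  ]
```

Call:
play_rows(commands=[[[0, 0, 0, 2, -3.5, 0, 0], [0, 0, 0, 4, -7, 0, 0], [0, 0, 0, 6, -10.5, 0, 0], [0, 0, 0, 8, -14, 0, 0], [0, 0, 0, 10, -17, 0, 0], [0, 0, 0, 12, -20, 0, 0], [0, 0, 0, 14, -23, 0, 0], [0, 0, 0, 16, -26, 0, 0]]])

```text
time_s: 0.77
tool_pos: [0.3766, 0.3776, 0.2225]
orientation: [0.162, 0.987, -0.0, -0.0]
ft_force: [0.6, 0.3, 0.1]
grip_width: 0.432
```

Call:
play_rows(commands=[[[0, 0, 0, 2.2, -3.3, 0, 0], [0, 0, 0, 4.4, -6.6, 0, 0], [0, 0, 0, 6.6, -9.9, 0, 0], [0, 0, 0, 8.8, -13.2, 0, 0], [0, 0, 0, 11, -16.5, 0, 0], [0, 0, 0, 13, -19.8, 0, 0], [0, 0, 0, 15, -23, 0, 0], [0, 0, 0, 17, -25.6, 0, 0]]])

```text
time_s: 1.43
tool_pos: [0.5465, 0.1204, 0.2225]
orientation: [0.163, 0.987, -0.0, -0.0]
ft_force: [1.1, 0.8, 0.3]
grip_width: 0.004
```

Run:
```python
from h import *
s=ctrl.get_state();print(s["tool_pos"],s["ft_force"],s["grip_width"])
m,i,d,P=shot("wrist");print(m["origin"])
cv2.imwrite("pics/w1.png",i[...,::-1])
h=cv2.cvtColor(i,cv2.COLOR_RGB2HSV)
k=(((h[...,0]<8)|(h[...,0]>172))&(h[...,1]>120)&(h[...,2]>60)).astype(np.uint8)
N,L,st,c=cv2.connectedComponentsWithStats(k)
for j in range(1,N):
    q=P[(L==j)&(d>0)]
    if len(q)>40:
        z=np.percentile(q[:,2],90);t=q[q[:,2]>z-.004]
        print(c[j].round(),st[j],z.round(4),((t.min(0)+t.max(0))/2).round(4),t.mean(0).round(4))
m2,i2,_,_=shot("side");cv2.imwrite("pics/s1.png",i2[...,::-1])
```

```text
[0.54652506 0.12038941 0.22252632] [1.1069762  0.79941974 0.30539175] 0.004416684323568853
[0.48123716 0.14304546 0.38371618]
[527. 132.] [508 118  38  28 844] 0.11 [0.524  0.2976 0.1087] [0.5237 0.2969 0.1091]
[545. 183.] [526 171  38  26 795] 0.1099 [0.5671 0.304  0.1086] [0.5669 0.3035 0.109 ]
[422. 185.] [407 172  31  27 647] 0.11 [0.5368 0.2106 0.1088] [0.5367 0.2104 0.1091]
[493. 208.] [476 195  34  27 708] 0.11 [0.5736 0.2608 0.1087] [0.5734 0.2602 0.1091]
[372. 210.] [359 196  28  29 589] 0.1101 [0.5437 0.1673 0.1088] [0.5431 0.1673 0.1092]
[325. 244.] [311 228  28  32 709] 0.1401 [0.5499 0.1243 0.139 ] [0.5495 0.1242 0.1391]
[394. 255.] [381 241  28  28 565] 0.11 [0.5865 0.1738 0.1086] [0.5861 0.1738 0.1091]
[348. 277.] [338 264  23  28 518] 0.11 [0.5708 0.132  0.1775] [0.5911 0.1318 0.1131]
```

View pics/w1.png

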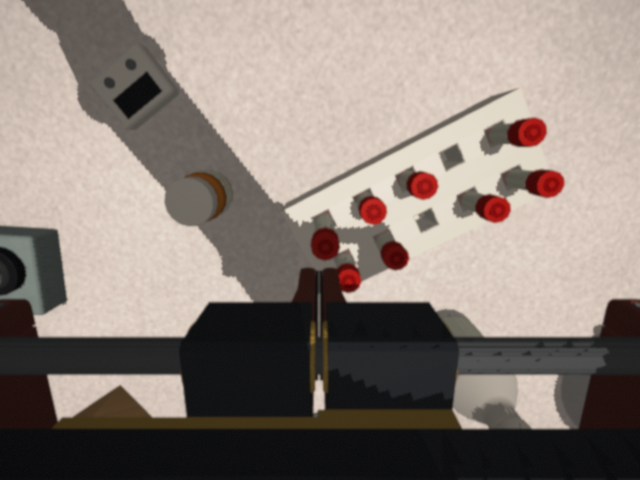

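View pics/box.png

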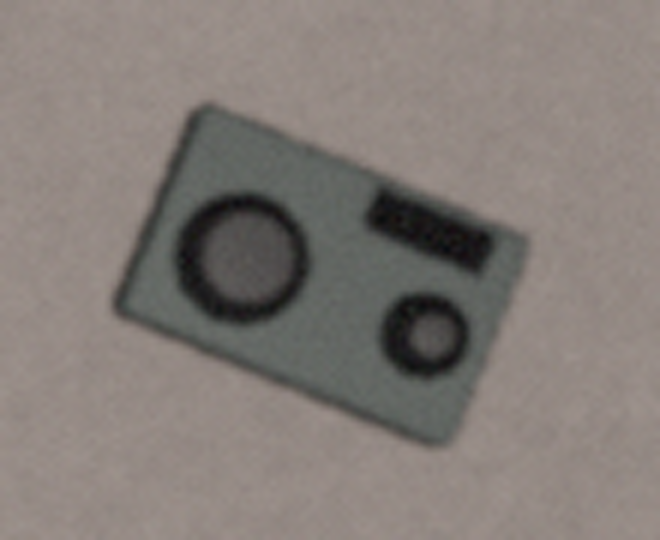

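The wrist view shows the shut fingers at (320,290) and the long tube's cap at (325,244). The box crop shows the big button at the left (245,257), inside a dark bezel. The views agree within 3 mm, so I'm descending and dwelling.

Call:
play_rows(commands=[[[0, 0, 0, 0.2, 0.2, -1, 0], [0, 0, 0, 0.2, 0.2, -2, 0], [0, 0, 0, 0.2, 0.2, -3, 0], [0, 0, 0, 0.2, 0.2, -4, 0], [0, 0, 0, 0.2, 0.2, -5, 0], [0, 0, 0, 0.2, 0.2, -5.6, 0], [0, 0, 0, 0.2, 0.2, -5.9, 0], [0, 0, 0, 0.2, 0.2, -5.9, 0]]])

```text
time_s: 2.2
tool_pos: [0.5475, 0.1256, 0.1628]
orientation: [0.162, 0.987, -0.0, -0.001]
ft_force: [0.6, 0.2, -0.4]
grip_width: 0.007
```

Run:
```python
from h import *
m,i,d,P=shot("side");s=ctrl.get_state();print(s["time_s"],s["tool_pos"],s["ft_force"])
cv2.imwrite("pics/s2.png",cv2.resize(i[180:420,200:440,::-1],None,fx=2.4,fy=2.4))
```

```text
2.25 [0.54793983 0.12552868 0.16341418] [-0.4137775   0.13248798  0.91763607]
```

View pics/s2.png

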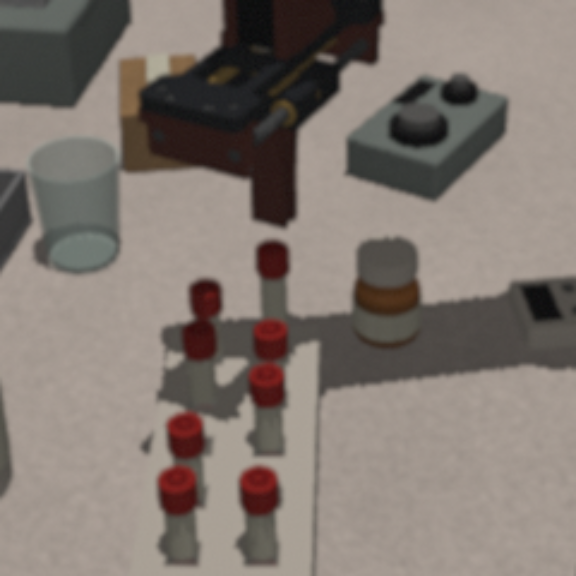

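Call:
play_rows(commands=[[[0, 0, 0, 0, 0, 0, 0], [0, 0, 0, 0, 0, 0, 0], [0, 0, 0, 0, 0, 0, 0], [0, 0, 0, 0, 0, 0, 0], [0, 0, 0, 0, 0, 0, 0], [0, 0, 0, 0, 0, 0, 0], [0, 0, 0, 0, 0, 0, 0], [0, 0, 0, 0, 0, 0, 0]]])

```text
time_s: 2.92
tool_pos: [0.5481, 0.1255, 0.1637]
orientation: [0.162, 0.987, 0.0, 0.0]
ft_force: [-0.3, -0.3, -0.5]
grip_width: 0.008
```

Call:
play_rows(commands=[[[0, 0, 0, 0, 0, 0, 0], [0, 0, 0, 0, 0, 0, 0], [0, 0, 0, 0, 0, 0, 0], [0, 0, 0, 0, 0, 0, 0], [0, 0, 0, 0, 0, 0, 0], [0, 0, 0, 0, 0, 0, 0], [0, 0, 0, 0, 0, 0, 0], [0, 0, 0, 0, 0, 0, 0]]])

```text
time_s: 3.58
tool_pos: [0.548, 0.1255, 0.1637]
orientation: [0.162, 0.987, -0.0, -0.0]
ft_force: [-1.2, -0.3, -0.7]
grip_width: 0.002
```

Call:
play_rows(commands=[[[0, 0, 0, 0, 0, 0, 0], [0, 0, 0, 0, 0, 0, 0], [0, 0, 0, 0, 0, 0, 0], [0, 0, 0, 0, 0, 0, 0], [0, 0, 0, 0, 0, 0, 0], [0, 0, 0, 0, 0, 0, 0], [0, 0, 0, 0, 0, 0, 0], [0, 0, 0, 0, 0, 0, 0]]])

```text
time_s: 4.25
tool_pos: [0.548, 0.1255, 0.1637]
orientation: [0.162, 0.987, 0.0, -0.0]
ft_force: [0.6, 0.2, 0.1]
grip_width: 0.005
```

The side view shows the shut fingertips at (275,220) directly over the long tube's cap (272,258), with a clear gap. Dwell done (over 2 s), so I'm rising and moving to the button.

Call:
play_rows(commands=[[[0, 0, 0, 0, 0, 0, 0], [0, 0, 0, 0, 0, 0, 0], [0, 0, 0, 0, 0, 0, 0], [0, 0, 0, 0, 0, 0, 0], [0, 0, 0, 0, 0, 1.5, 0], [0, 0, 0, 0, 0, 3, 0], [0, 0, 0, 0, 0, 4.5, 0], [0, 0, 0, 0, 0, 6, 0]]])

```text
time_s: 4.92
tool_pos: [0.5479, 0.1254, 0.2243]
orientation: [0.162, 0.987, -0.0, -0.0]
ft_force: [0.0, 0.0, 0.1]
grip_width: 0.006
```

Call:
play_rows(commands=[[[0, 0, 0, -0.5, -3, 0, 0], [0, 0, 0, -1, -6, 0, 0], [0, 0, 0, -1.5, -9, 0, 0], [0, 0, 0, -2, -12, 0, 0], [0, 0, 0, -2.5, -15, 0, 0], [0, 0, 0, -3, -18, 0, 0], [0, 0, 0, -3.5, -21, 0, 0], [0, 0, 0, -4, -24, 0, 0]]])

```text
time_s: 5.58
tool_pos: [0.5076, -0.1159, 0.2238]
orientation: [0.162, 0.987, 0.0, 0.0]
ft_force: [0.2, -0.9, -0.1]
grip_width: 0.005
```

Call:
play_rows(commands=[[[0, 0, 0, -0.4, -2.5, 0, 0], [0, 0, 0, -0.8, -5, 0, 0], [0, 0, 0, -1.2, -7.5, 0, 0], [0, 0, 0, -1.7, -9.8, 0, 0], [0, 0, 0, -1.7, -9.8, -2, 0], [0, 0, 0, -1.7, -9.8, -4, 0], [0, 0, 0, -1.7, -9.8, -6, 0], [0, 0, 0, -1.7, -9.8, -6, 0]]])

```text
time_s: 6.25
tool_pos: [0.4888, -0.2117, 0.1605]
orientation: [0.162, 0.987, 0.0, -0.003]
ft_force: [-0.5, 0.4, -0.7]
grip_width: 0.008
```

Run:
```python
from h import *
s=ctrl.get_state();print(s["time_s"],s["tool_pos"],s["ft_force"])
m,i,d,P=shot("wrist");cv2.imwrite("pics/w2.png",i[...,::-1])
g=(P[...,2]>.05)&(P[...,2]<.075)&(d>0)&(abs(P[...,0]-.49)<.05)&(abs(P[...,1]+.2125)<.045)
N,L,st,c=cv2.connectedComponentsWithStats(g.astype(np.uint8))
for j in range(1,N):
    if st[j,4]>100:
        q=P[L==j];z=np.percentile(q[:,2],80);t=q[q[:,2]>z-.003]
        print(c[j].round(),st[j],np.percentile(q[:,2],[5,20,50,80,95]).round(4),((t.min(0)+t.max(0))/2).round(4),np.ptp(t,0).round(4),t.mean(0).round(4))
```

```text
6.25 [ 0.48876065 -0.21168629  0.1605221 ] [-0.49441165  0.44736147 -0.73517697]
[320. 238.] [ 289  207   64   62 2919] [0.0503 0.0509 0.0595 0.0612 0.0619] [ 0.4923 -0.2112  0.0607] [0.0345 0.035  0.0051] [ 0.4918 -0.2111  0.0609]
```

View pics/w2.png

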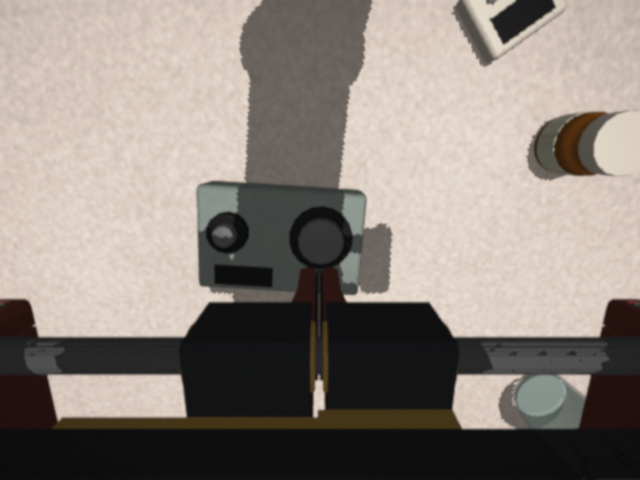

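The wrist view shows the big button at (320,238), directly ahead of the fingertips, and the small one clear at (227,232). The button top is at about (0.492, -0.211, 0.061).

Call:
play_rows(commands=[[[0, 0, 0, 0.1, 0, -2, 0], [0, 0, 0, 0.1, 0, -4, 0], [0, 0, 0, 0.1, 0, -6, 0], [0, 0, 0, 0.1, 0, -7.5, 0], [0, 0, 0, 0.1, 0, -8.5, 0], [0, 0, 0, 0.1, 0, -9, 0], [0, 0, 0, 0.1, 0, -9, 0], [0, 0, 0, 0.1, 0, -9, 0]]])

```text
time_s: 6.97
tool_pos: [0.4927, -0.2128, 0.0745]
orientation: [0.162, 0.987, -0.0, 0.001]
ft_force: [-0.8, -0.2, 0.3]
grip_width: 0.002
```

Gap about 13 mm; going down in 2–3 mm steps.

Call:
play_rows(commands=[[[0, 0, 0, 0, 0.1, -0.3, 0], [0, 0, 0, 0, 0.1, -0.6, 0], [0, 0, 0, 0, 0.1, -0.9, 0], [0, 0, 0, 0, 0.1, -1.1, 0], [0, 0, 0, 0, 0.1, -1.3, 0], [0, 0, 0, 0, 0.1, -1.5, 0], [0, 0, 0, 0, 0.1, -1.5, 0], [0, 0, 0, 0, 0.1, -1.5, 0]]])

```text
time_s: 7.63
tool_pos: [0.4921, -0.2114, 0.0587]
orientation: [0.162, 0.987, 0.0, -0.0]
ft_force: [0.2, 0.2, 3.1]
grip_width: 0.007
```

Call:
play_rows(commands=[[[0, 0, 0, 0, 0, -0.1, 0], [0, 0, 0, 0, 0, -0.2, 0], [0, 0, 0, 0, 0, -0.3, 0], [0, 0, 0, 0, 0, -0.4, 0], [0, 0, 0, 0, 0, -0.4, 0], [0, 0, 0, 0, 0, -0.4, 0]]])

```text
time_s: 8.13
tool_pos: [0.4922, -0.2115, 0.0561]
orientation: [0.162, 0.987, 0.0, 0.0]
ft_force: [-5.5, 3.8, 19.5]
grip_width: 0.004
```

The force jumps from 3 to 19.5 N and motion stops at z = 0.056, about 6 mm below the button top: bottomed out. Releasing and lifting clear.

Call:
play_rows(commands=[[[0, 0, 0, 0, 0, 0, 0], [0, 0, 0, 0, 0, 0.5, 0], [0, 0, 0, 0, 0, 1, 0], [0, 0, 0, 0, 0, 3, 0], [0, 0, 0, 0, 0, 6, 0], [0, 0, 0, 0, 0, 9, 0], [0, 0, 0, 0, 0, 12, 0], [0, 0, 0, 0, 0, 12, 0]]])

```text
time_s: 8.8
tool_pos: [0.4949, -0.2132, 0.1798]
orientation: [0.163, 0.987, -0.0, 0.004]
ft_force: [1.2, -0.8, -0.0]
grip_width: 0.005
```

Run:
```python
from h import *
s=ctrl.get_state();print(s["time_s"],s["tool_pos"],s["ft_force"])
m,i,d,P=shot("wrist")
for n,(x,y) in dict(big=(.492,-.2115),small=(.463,-.282)).items():
    g=(d>0)&(np.hypot(P[...,0]-x,P[...,1]-y)<.02)&(P[...,2]<.08)
    print(n,g.sum(),np.percentile(P[g][:,2],[50,90,97]).round(4))
m,i,d,P=shot("top")
h=cv2.cvtColor(i,cv2.COLOR_RGB2HSV)
k=(((h[...,0]<8)|(h[...,0]>172))&(h[...,1]>120)&(h[...,2]>60)).astype(np.uint8)
N,L,st,c=cv2.connectedComponentsWithStats(k)
print([tuple(c[j].round()) for j in range(1,N) if st[j,4]>15])
cv2.imwrite("pics/top2.png",i[...,::-1])
```

```text
8.8 [ 0.49492806 -0.21315133  0.17980821] [ 1.18662537 -0.81049931 -0.02747745]
big 1708 [0.0607 0.0618 0.0622]
small 1617 [0.0509 0.0608 0.0616]
[(np.float64(257.0), np.float64(230.0)), (np.float64(237.0), np.float64(232.0)), (np.float64(198.0), np.float64(238.0)), (np.float64(178.0), np.float64(240.0)), (np.float64(257.0), np.float64(248.0)), (np.float64(239.0), np.float64(252.0)), (np.float64(220.0), np.float64(254.0)), (np.float64(181.0), np.float64(260.0))]
```

View pics/top2.png

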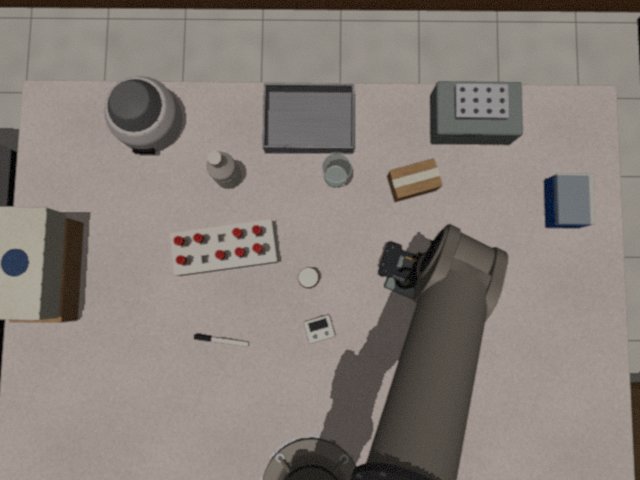

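The top view shows everything where it was: the caps are within a pixel, and the jar is at (309,277), timer (319,328), marker (221,340), carton (414,179). Both buttons read up and the arm is clear.

```bash
python3 -c "
from bench import ctrl
print(ctrl.sign_off())"
```

```text
the job is handed in; nothing more can be done
None
```

I pointed out the long tube, then pressed and released the large button, and handed the job in at about 9 s on the robot's clock. No verdict was reported, so what follows is from my own checks.

- **Pointing:** The shut fingertips hovered about 23 mm above the long tube's cap for about 2.4 s. A side view taken there showed a clear gap. The estimates of the cap's position differed by up to about 7 mm between cameras. The hover point was within about 5 mm of all of them, against the 18 mm allowed.
- **Button press:** The large button went down until the force rose to about 19.5 N and the tool stopped at z = 0.056, about 6 mm below the button's resting top, so I took it as fully down. I had no direct reading of its travel.
- **Final check:** After I lifted away, both buttons read up at about 0.061 m. All eight caps were within a pixel of their starting places, and the other objects looked unmoved in the top view. The arm was clear, with force readings near zero.

No check failed.

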